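# Put a soil specimen away in a push-latch drawer

## Robot

A 7-joint arm with a two-finger parallel gripper is mounted at the origin on the work surface. World frame = base frame: x ahead of the robot, y to its left, z up, the work surface at z = 0. Lengths are in m, angles in rad, forces in N, time in s.
With the tool pointing down it reaches from about 0.35 to 0.9 m from the base axis. Payload 19.9 kg.
Tool frame: the origin (TCP) lies between the finger pads; the fingertips stand 19 mm ahead of it and the grasp point (between the pads) is the TCP; z points along the fingers, y is the line along which they close (so a half turn about z gives the same grasp; the last joint's range is limited). The gripper opens to 94 mm and grips with 3 to 60 N. Pads are 16 mm wide; open, the fingers measure 119 mm over their backs; the gripper's body (75 mm by 177 mm) begins 78 mm behind the grasp point.
Start: joints at [1.105, 0.417, -0.01, 1.614, 0.005, 1.111, -0.053], TCP at [0.257, -0.57, 0.224] pointing down, gripper open.
Joint ranges: [-2.81, 2.81], [-0.39, 2.02], [-1.27, 1.25], [0.06, 2.57], [-1.19, 4.33], [0.19, 2], [-2.82, 2.82]. Speed limits (rad/s): [1.89, 1.89, 2.39, 2.39, 3.01, 3.01, 3.01].

## Interface

Orientations are given as a 3x3 rotation matrix whose columns are the frame's x, y, z axes.
In Python, from rig import robot gives the robot as it stands. Calls block until the motion is done:
- robot.move_ptp(position, orientation): joint-space move of the TCP to a pose.
- robot.move_linear(position, velocity=0.15, frame=None, threshold=None): straight line of the TCP; frame=None keeps the orientation; velocity is the mean speed in m/s. With threshold (N) it stops when the force on the tool has changed by that much, and returns True; else False.
- robot.goto_joints(angles): joint-space move.
- robot.gripper_to(opening): finger opening in m; the grip force is fixed at half the most; returns when the fingers have stopped.
- robot.pause(seconds).
- robot.ik(position, orientation): joint angles nearest the present ones, or None.
- robot.get_state(): the state.
- robot.grab_frame(name): name is "scene" or "top" or "wrist"; returns the picture (420x560x3 uint8, red, green, blue); there is no depth.
- robot.camera_info(name): a dict with "fx", "fy", "cx", "cy" (pixels), "rvec" (rotation vector, rad) and "tvec" (3), from world to camera coordinates, as OpenCV has them. Camera axes: x right, y down, z forward; pixel columns grow to the right and rows downward; lengths in m; the calibration is good to about 2 mm. A picture is of the moment at which its call begins: read the wrist's pose just before it. camera_info takes no time and is no camera call; for the wrist camera it gives the pose at the moment of the call.
A pose or a line that the arm cannot do raises robot.PlanningError and nothing moves.
- robot.sign_off(): hands the job in; it is judged then, once.
The state is a dict: "time": time; "qpos": joint angles; "joint_vel": joint speeds; "effort": joint torques, N m; "ee_pos": TCP position; "tool_rot": TCP orientation; "force": force on the tool from outside, world axes, zero at the start; "moment": the same for the moment, N m; "opening": finger opening in m; "grasp_force": force on a finger pad.
Only numpy, scipy, OpenCV 4.12 (cv2) and the standard library are available. Lean on these libraries where they do the work, as an engineer would, in place of code of your own. Each camera call takes 0.05 s, during which the arm holds its last target. There are 200 camera calls.

## Task

Put the short steel ring of soil away in the small grey specimen box on the bench: its drawer has a push latch, so press the drawer front in to release it and let it spring open, set the ring down gently and upright in the empty front bay, then press the drawer in again until it latches and stays shut when you let go. How far past shut the latch must be pressed differs every time: feel for the firm rubber stop and let go there, never pushing on the drawer with more than 20 N. Leave the other things on the bench where they are.

Things in the scene. Friction and masses are not known exactly. Their poses are not given: they have to be found in the camera images.
- drawer (a joint): Slide of the box's drawer, m: 0 = shut, latched; 0.085 = sprung fully out towards the robot; negative = pressed past shut. Spring outward 6 N at 0, 4 N at 0.085; damping 30 N per m/s. Pressing past shut to a hidden 7 to 21 mm (redrawn each run, same for both presses) switches the latch: from shut it springs out in about 1 s when let go; from fully out it returns to 0 and stays. Less: no change.
- drawer_push (a point): Centre of the drawer front's outer face, 55 mm above the bench, moves with it; x points into the box (push direction), y left, z up. White plate 184 mm wide, 6 to 80 mm above the bench, 14 mm thick; shut, its back is 24 mm before the grey shell. About 1 mm past the switching depth a rubber stop adds 12 N/mm: a push of 11 to 12 N in all has switched the latch. Push at mid-width; meet it and press at 30 mm/s or less.
- bay (a point): Centre of the floor of the drawer's front bay, 38 mm above the bench, 63.5 mm further in than drawer_push; moves with the drawer, same axes. Bay 99 mm long (x), 144 mm wide (y), side walls up to 68 mm above the bench. With the drawer fully out all of it is in front of the shell (shell face 59 mm beyond this point). Behind its divider two stored rings are fixed.
- box_top (a point): Centre of the top of the grey metal specimen box, fixed to the bench: 220 mm deep (x), 200 mm wide (y), 90 mm high, open at the front; axes as drawer_push. The inside of its top is 82 mm above the bench.
- specimen_center (a point): Centre (half-way up) of the specimen to put away: short steel ring filled with soil, 50 mm diameter, 28 mm high, about 0.16 kg, standing on the bench, its z axis up. Can be gripped across its diameter.
- specimen: The same steel ring; origin at the centre of its underside.
- tall_core: Bystander: bare cylinder of soil 40 mm in diameter and 80 mm high, standing; origin at the centre of its underside. It and the ring may stand in each other's places.
- spray_bottle: Bystander: pink spray bottle, 76 mm in diameter, 185 mm high; origin at the centre of its underside.
- dish: Bystander: white round bowl 90 mm across, 35 mm high; origin at the centre of its underside.
Not all that is in view belongs to the job. What is shaped like the specimen but blue or pink is not meant.

How it is judged:
On the way, in this order (a step that is already met when the one before it is completed fails the run):
1. the latch is released and the empty drawer has sprung out (at least 70 mm) (value of joint drawer above 0.07 m), for 0.2 s.
2. the ring stands upright in the front bay of the open drawer, let go (value of joint drawer above 0.06 m and x of specimen_center in the frame of bay between -0.026 and 0.026 m and y of specimen_center in the frame of bay between -0.05 and 0.05 m and z of specimen_center in the frame of bay between 0.009 and 0.019 m and angle between specimen_center's own z axis and vertical below 0.15 rad and contact force between specimen and the fingers below 0.1 N and contact force between specimen and the arm below 0.1 N), for 0.2 s.
3. the drawer has been pushed in past shut (value of joint drawer below -0.004 m), for 0.02 s.
At the end, for the whole second after the job is handed in: The drawer is latched shut (within 4 mm of its shut position, at rest, nothing holding it) and the ring stands upright (within 0.15 rad), at rest, on the floor of the front bay, within its walls (value of joint drawer between -0.004 and 0.004 m and velocity of joint drawer between -0.01 and 0.01 m/s and x of specimen_center in the frame of bay between -0.026 and 0.026 m and y of specimen_center in the frame of bay between -0.05 and 0.05 m and z of specimen_center in the frame of bay between 0.009 and 0.019 m and angle between specimen_center's own z axis and vertical below 0.15 rad and contact force between specimen and the fingers below 0.1 N and contact force between specimen and the arm below 0.1 N and linear speed of specimen below 0.02 m/s); the robot touches nothing.
It fails at once if the drawer is pushed or hit with more than 20 N (contact force between any of the arm, the fingers and drawer above 20 N).
It fails at once if the ring is dropped or pressed hard into the drawer (more than 40 N between them) (contact force between specimen and drawer above 40 N).
It fails at once if a bystander is moved by more than 30 mm (distance of any of tall_core, spray_bottle, dish from where it was at the start of the episode above 0.03 m).
It also fails if it takes over 72 s, if anything falls off the work surface, if the arm or the gripper's body presses on something with over 40 N, if the wrist force passes 120 N, or if a joint passes its speed limit or range.

## Working session

There is one attempt and no reset: what is moved stays moved. The work goes in short steps, each a Python script; the robot and the scene stay as the last script left them, time stands still between calls to the robot, and variables do not carry over. Pictures are saved under pics/ and viewed, at most 10 in all, crops included, and the job is handed in when it is done.

```bash
mkdir -p pics
python3 - <<'E'
from rig import robot
import cv2,numpy as np
for n in("scene","top"):
    im=robot.grab_frame(n); cv2.imwrite(f"pics/{n}0.png",cv2.resize(im[...,::-1],(800,600)))
    np.save(f"pics/{n}0.npy",im)
    print(n,robot.camera_info(n))
s=robot.get_state();print(s["time"],s["force"],s["tool_rot"])
E
```

```text
scene {'fx': 425.3117840775172, 'fy': 425.3117840775172, 'cx': 278.4368184862274, 'cy': 214.82731572875778, 'rvec': array([ 1.68873728,  2.01872268, -0.68342214]), 'tvec': array([ 0.09364493, -0.3745586 ,  1.50367045])}
top {'fx': 404.75734292038624, 'fy': 404.75734292038624, 'cx': 276.30880338453, 'cy': 213.59308867199786, 'rvec': array([ 2.13340414, -2.19051068,  0.07065317]), 'tvec': array([0.03737185, 0.55876531, 1.2307539 ])}
0.1 [-0.01051514  0.27408465  0.38417058] [[ 9.11525194e-01  4.11243893e-01 -5.29713635e-04]
 [ 4.11244226e-01 -9.11524671e-01  9.80010128e-04]
 [-7.98238668e-05 -1.11114560e-03 -9.99999379e-01]]
```

View pics/scene0.png

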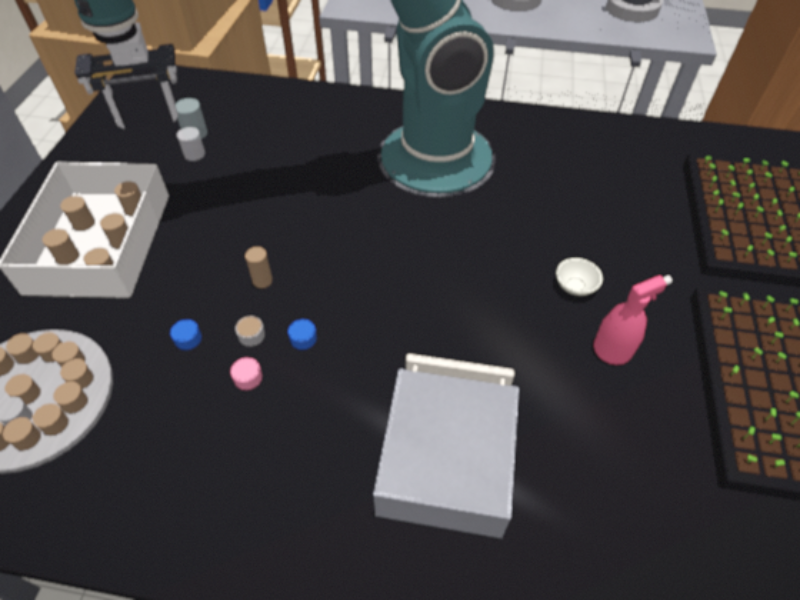

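View pics/top0.png

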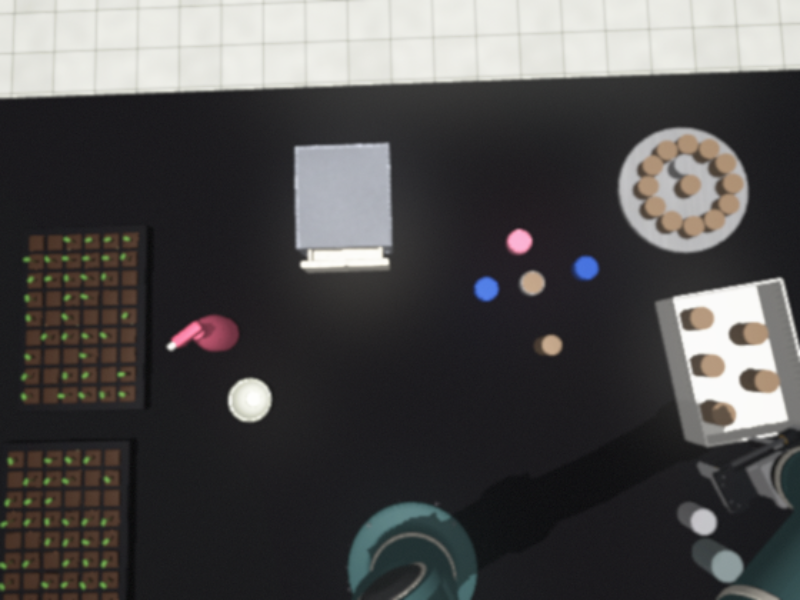

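Candidates in the top view (800 px scale):
- Ring with steel side and soil top at (532,283), in the scene view at (250,330).
- Tall core at (551,345).
- Blue decoys at (486,289) and (586,267), and a pink one at (519,241).
- Cores on the plate near (690,185) and in the tray near (710,365).
- Grey cups at (703,520).

I choose (532,283). The box top spans (295,145) to (392,249), and its white front is at y≈265.

```bash
cat > h.py <<'E'
from rig import robot
import cv2,numpy as np
def ray(info,uv,z):
    R=cv2.Rodrigues(np.array(info["rvec"]))[0]; c=-R.T@info["tvec"]
    d=R.T@np.array([(uv[0]-info["cx"])/info["fx"],(uv[1]-info["cy"])/info["fy"],1])
    return c+d*(z-c[2])/d[2]
def proj(info,P):
    K=np.array([[info["fx"],0,info["cx"]],[0,info["fy"],info["cy"]],[0,0,1]])
    return cv2.projectPoints(np.atleast_2d(np.array(P,float)),np.array(info["rvec"]),np.array(info["tvec"]),K,None)[0][:,0]
E
python3 - <<'E'
from h import *
t=robot.camera_info("top");s=robot.camera_info("scene")
im=np.load("pics/top0.npy"); sc=np.load("pics/scene0.npy")
def blob(im,uv,r,f):
    u,v=uv; p=im[v-r:v+r,u-r:u+r].astype(int); m=f(p).astype(np.uint8)
    n,l,st,c=cv2.connectedComponentsWithStats(m); k=1+np.argmax(st[1:,4]); return c[k]+[u-r,v-r],st[k],m,l==k
c,st,_,_=blob(im,(372,198),17,lambda p:p.max(2)>90); print("ring",c,st,ray(t,c,.025))
soil,st,_,_=blob(im,(372,198),17,lambda p:(p[...,0]-p[...,2]>30)&(p.max(2)>90)); print("soil",soil,st,ray(t,soil,.028))
c2,st,_,_=blob(sc,(175,229),13,lambda p:(p[...,0]-p[...,2]>30)&(p.max(2)>90)); print("soil scene",c2,st,ray(s,c2,.028))
# box top
c,st,m,l=blob(im,(240,137),60,lambda p:(p.max(2)>110)&(p[...,2]-p[...,0]>3))
ys,xs=np.nonzero(l); box=cv2.boxPoints(cv2.minAreaRect(np.float32(np.c_[xs+180,ys+77])))
W=np.array([ray(t,b,.09) for b in box]);print("box",box,W[:,:2],np.linalg.norm(np.roll(W,1,0)-W,axis=1),W.mean(0))
for b in [(295,146),(390,143),(392,248),(295,249)]: print("hand",ray(t,np.array(b)*.7,.09)[:2])
for b in [(405,357),(513,373)]: print("front scene top edge",ray(s,np.array(b)*.7,.08)[:2])
for b in [(302,269),(390,267)]: print("front top",ray(t,np.array(b)*.7,.08)[:2])
a=cv2.resize(sc[180:280,110:270],(640,400));b=cv2.resize(im[90:200,195:415],(640,320)); cv2.imwrite("pics/crop1.png",np.vstack([a,b[:200+0]])[...,::-1]) if 0 else cv2.imwrite("pics/crop1.png",np.hstack([cv2.resize(sc[200:260,135:215],(400,300)),cv2.resize(im[168:228,332:412],(400,300))])[...,::-1])
E
```

```text
ring [372.20242915 197.67611336] [  9   8  18  18 247] [ 0.6009309  -0.27572335  0.025     ]
soil [372.5 197.5] [ 11  10  14  14 166] [ 0.60107781 -0.27602261  0.028     ]
soil scene [173.76923077 228.06593407] [  4   6  17  14 182] [ 0.59924945 -0.27604859  0.028     ]
box [[204.38911  101.478325]
 [272.4634    99.17074 ]
 [274.93     171.93457 ]
 [206.85568  174.24216 ]] [[0.90156689 0.23085245]
 [0.90141948 0.02388907]
 [0.6781542  0.0219744 ]
 [0.67737555 0.2254513 ]] [0.22425639 0.20696343 0.2232735  0.20347839] [0.78962903 0.1255418  0.09      ]
hand [0.89908022 0.224432  ]
hand [0.89846591 0.02233671]
hand [0.67318453 0.02367492]
hand [0.6772329  0.22652018]
front scene top edge [0.64884516 0.03214346]
front scene top edge [0.64795242 0.21727231]
front top [0.63617202 0.21412741]
front top [0.6349629  0.02912892]
```

View pics/crop1.png

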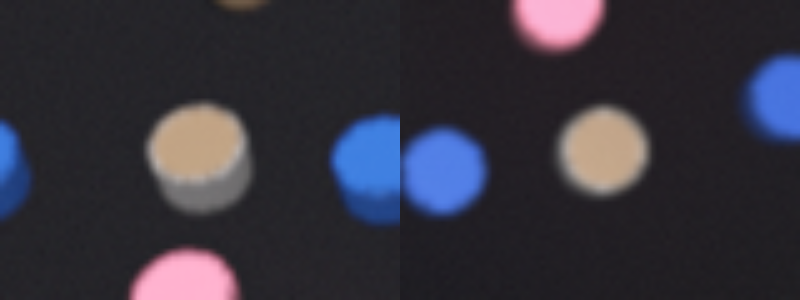

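The crop confirms it: a soil top with a steel rim and side, between the blue and pink decoys. The two cameras agree on (0.600, -0.276). The box is centred at about (0.788, 0.124) with yaw near 0. The shut front face is at x≈0.64, which fits the given sizes. Next I press the latch with closed fingers.

```bash
cat >> h.py <<'E'
D=np.diag([1.,-1,-1])
def press(x0,x1):
    f0=robot.get_state()["force"]
    hit=robot.move_linear([x1,Y,.055],velocity=.012,threshold=11.3)
    s=robot.get_state(); print("hit",hit,s["ee_pos"],s["force"]-f0,s["time"])
    return hit
Y=.1235
E
python3 - <<'E'
from h import *
robot.gripper_to(0)
robot.move_ptp([.52,Y,.20],D)
robot.move_linear([.56,Y,.055],velocity=.15)
robot.move_linear([.605,Y,.055],velocity=.03)
robot.pause(.3)
print(robot.get_state()["force"],robot.get_state()["time"])
press(.605,.69)
robot.move_linear([.50,Y,.055],velocity=.10)
robot.pause(.5)
s=robot.get_state();print(s["ee_pos"],s["force"],s["time"])
im=robot.grab_frame("top");cv2.imwrite("pics/top1.png",cv2.resize(im[50:350,100:500],(800,600))[...,::-1])
E
```

```text
[-0.36674746  0.27671797  0.07851129] 7.2417
hit True [0.64100069 0.12361648 0.0544754 ] [-6.68930089 -0.28978971  3.78367502] 10.6667
[0.50000122 0.12353279 0.05499713] [-0.25719059  0.7904224   0.67639486] 12.7333
```

View pics/top1.png

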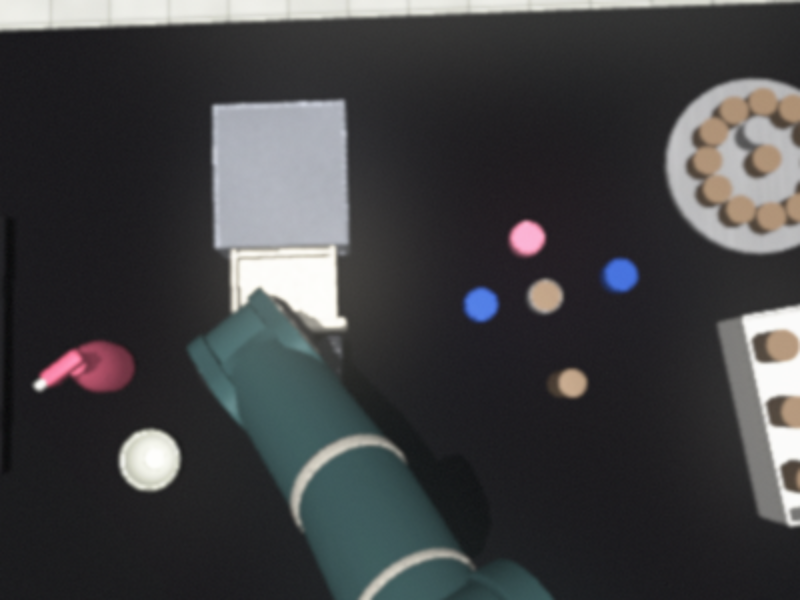

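The drawer has sprung out: the bay is visible at (290,285) and the right end of the front plate at about (345,323). Nothing else moved. Now the ring.

Run:
```python
from h import *
robot.move_linear([.48,Y,.20],velocity=.2)
robot.gripper_to(.08)
robot.move_ptp([.60,-.276,.16],D)
w=robot.camera_info("wrist"); im=robot.grab_frame("wrist")
P=proj(w,[[.60,-.276,.028],[.625,-.276,.028],[.60,-.251,.028]]);print(P)
for p in P: cv2.circle(im,tuple(int(round(v)) for v in p),2,(0,255,0),-1)
cv2.imwrite("pics/wrist1.png",im[...,::-1])
t=robot.camera_info("top");im=robot.grab_frame("top");np.save("pics/top2.npy",im)
cv2.imwrite("pics/top2.png",cv2.resize(im[60:240,180:300],(480,720)[:1]+(600,))[...,::-1] if 0 else cv2.resize(im[110:230,190:290],(500,600))[...,::-1])
print(robot.get_state()["time"])
```

```text
[[276.24537034 209.22102271]
 [276.32981781 184.27606307]
 [250.894251   209.16038567]]
16.5917
```

View pics/wrist1.png

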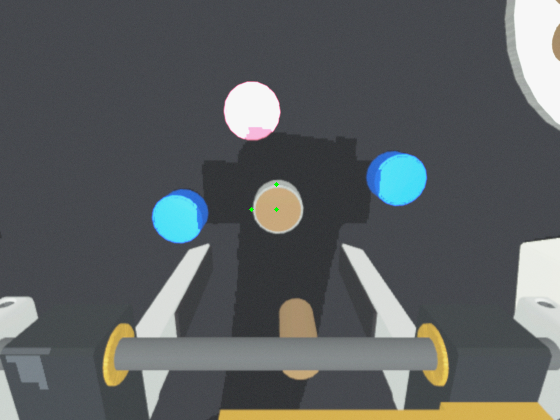

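View pics/top2.png

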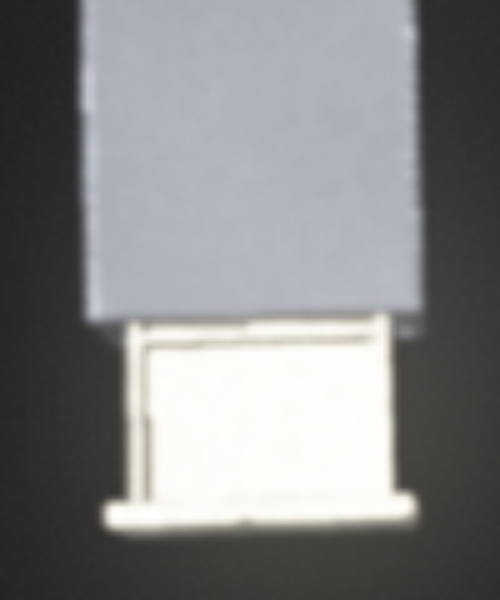

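In the wrist view the ring top is at (278,209) against the predicted (276,209), so the estimate is within 2 mm. In the top crop the open front plate spans (103..417, ~525). I compute the bay centre from it, then grasp and place.

Run:
```python
from h import *
t=robot.camera_info("top")
A,B=[ray(t,(190+u/5,110+v/5),.08) for u,v in((103,529),(417,521))];print(A,B)
C,Dd=[ray(t,(190+u/5,110+v/5),.068) for u,v in((127,420),(393,420))];print(C,Dd)
robot.move_linear([.60,-.277,.023],velocity=.08)
robot.gripper_to(.03)
s=robot.get_state();print(s["opening"],s["grasp_force"],s["ee_pos"],s["time"])
robot.move_linear([.60,-.277,.20],velocity=.15)
s=robot.get_state();print(s["opening"],s["grasp_force"],s["force"])
```

```text
[0.55340057 0.21739566 0.08      ] [0.55301531 0.02994172 0.08      ]
[0.62031308 0.20438513 0.068     ] [0.61564151 0.04330551 0.068     ]
0.04939475554382487 30.00015377998352 [ 0.60001506 -0.27701512  0.02303177] 19.0417
0.04955770527984962 29.99969333410263 [-0.22889202  0.73716981 -1.67638115]
```

Run:
```python
from h import *
robot.move_ptp([.617,Y,.20],D)
robot.move_linear([.617,Y,.075],velocity=.12)
robot.pause(.2)
hit=robot.move_linear([.617,Y,.0585],velocity=.012,threshold=2.5)
s=robot.get_state();print(hit,s["ee_pos"],s["force"],s["time"])
robot.gripper_to(.075)
robot.pause(.3)
s=robot.get_state();print(s["opening"],s["force"])
robot.move_linear([.617,Y,.20],velocity=.12)
robot.move_linear([.47,Y,.20],velocity=.2)
robot.gripper_to(0)
w=robot.camera_info("wrist");im=robot.grab_frame("wrist")
p=proj(w,[[.617,Y,.066]]);print(p,robot.get_state()["time"])
cv2.circle(im,tuple(int(v) for v in p[0]),2,(0,255,0),-1);cv2.imwrite("pics/wrist2.png",im[...,::-1])
```

```text
True [0.61695916 0.12350823 0.06094327] [-1.75832589  0.07122237  6.44724043] 24.3167
0.07491096744802053 [ 0.1934842   0.21351567 -0.01216484]
[[274.3043819   42.51863663]] 28.65
```

View pics/wrist2.png

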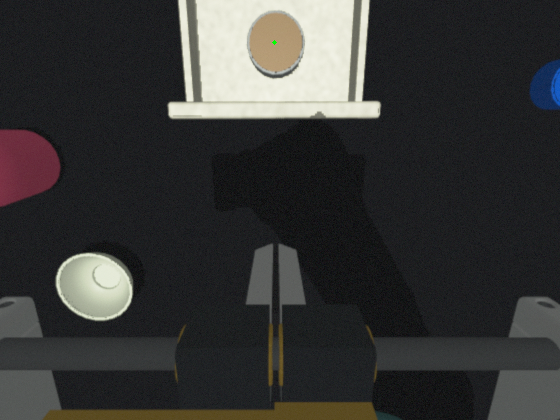

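The ring stands upright at (276,42), exactly at the predicted bay centre, and the bottle and dish are where they were. Now I press the drawer shut.

Run:
```python
from h import *
robot.move_linear([.50,Y,.055],velocity=.12)
robot.pause(.3)
f0=robot.get_state()["force"]
hit=robot.move_linear([.67,Y,.055],velocity=.016,threshold=11.3)
s=robot.get_state();print(hit,s["ee_pos"],s["force"]-f0,s["time"])
```

```text
True [0.64089415 0.1238108  0.05448461] [-5.38571549 -0.83134652  5.03486636] 37.875
```

The press stopped at the same depth as the first (0.641). I let go and check.

Run:
```python
from h import *
robot.move_linear([.60,Y,.055],velocity=.04)
robot.move_linear([.48,Y,.055],velocity=.12)
robot.move_linear([.42,Y-.15,.20],velocity=.2)
robot.pause(.3)
im=robot.grab_frame("top");cv2.imwrite("pics/top3.png",cv2.resize(im[50:350,100:500],(800,600))[...,::-1])
print(robot.get_state()["time"])
```

```text
41.7833
```

View pics/top3.png

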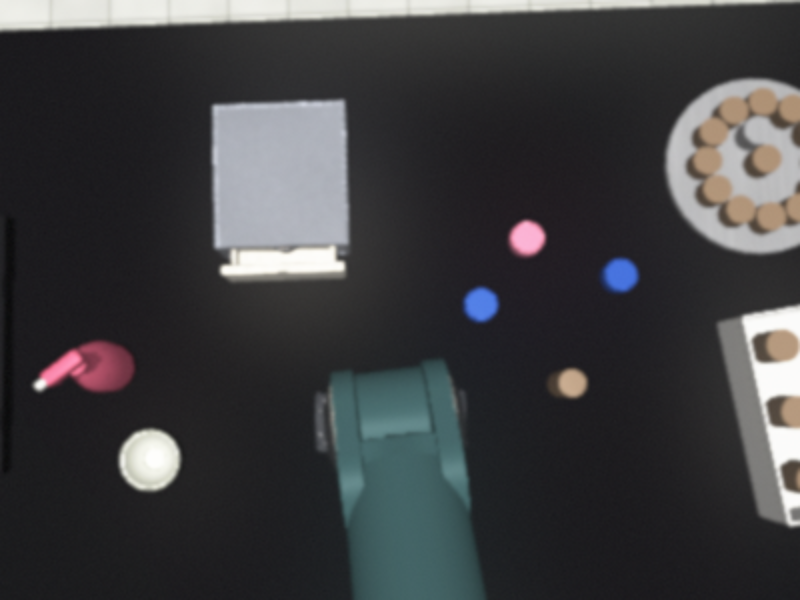

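The drawer front is back at its shut position (y≈270), as at the start. It stayed there after I let go, and the bystanders are unmoved.

```bash
python3 -c "
from rig import robot
print(robot.sign_off())"
```

```text
the job is handed in; nothing more can be done
None
```

The steel ring is in the front bay, the drawer is latched shut and stayed shut when let go, the bystanders have not moved, and the job was handed in at about 42 s; the hand-in returned no verdict.

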